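# Hold the lid hinge leaf in line for its pin

## Task

Out of the parts tray, pick the hinge leaf that has the single middle knuckle and bring that knuckle in between the two knuckles on the jamb block, so that the holes line up for the hinge pin. Keep the leaf level, the same way up as it lay in the tray, pointing straight out from the block and not pressed hard against it; finish while still holding it there in the gripper, for a colleague to slip the pin in. Leave everything else where it is.

Things in the scene. Friction and masses are not known exactly. Their poses are not given: they have to be found in the camera images.
- leaf: Loose leaf to pick: flat steel plate 60 mm (x) by 36 mm (y), 8 mm thick, with ONE knuckle (tube 22 mm over, 20 mm long along y, 12 mm hole) at the middle of its +x end, on a neck 20 mm wide. Lies flat in the tray, z up. Origin: centre of the plate's underside, flush with the bottom of the knuckle. 0.11 to 0.23 kg, centre of mass within 15 mm of the origin. Grip across the 36 mm width.
- leaf_bore (a point): Centre of the loose leaf's knuckle hole: 47 mm along x and 11 mm up z from the leaf's origin. The hole runs along the leaf's y axis.
- jamb: Fixed grey block 100 mm wide (y), 95 mm high, front face 21 mm behind the hinge axis, on a foot plate 130 mm wide, 8 mm thick. A steel leaf on its front (face 17 mm behind the axis) carries the two fixed knuckles. Stands left or right of the robot, yaw varies. Origin: on the bench straight below point jamb_bore. x points from the hinge into the block (free leaf sticks out along -x), y along the hinge, z up.
- jamb_bore (a point): Point on the fixed hinge axis, 110 mm above the bench, midway between the two fixed knuckles (22 mm over, 12 mm hole, each 16 mm long, 28 mm gap between them, open from above, front and below). Axes as the jamb block. The loose leaf's hole centre belongs here, leaf x along the block's x.
- tray: Fixed grey plastic parts tray, 220 x 340 mm outside, walls 4 mm thick and 35 mm high, inner floor 4 mm above the bench. Origin: centre of the underside; x along the 220 mm side. On the side of the robot that the jamb block is not. The leaf, the twin leaf and the strap lie in it side by side about 100 mm apart, in any order.
- twin_leaf: Bystander in the tray: a steel leaf like the right one (plate 60 mm along its x, 36 mm along its y and 8 mm thick, same origin) but with TWO knuckles, 60 mm over both, on its +x end; it cannot fit. Leave it.
- strap: Bystander in the tray: flat steel strap 80 x 30 x 6 mm without knuckles. Origin: underside, 10 mm from the middle along the strap's x. Leave it.
- pin: Bystander in the tray: the steel hinge pin, 8 mm thick, about 78 mm long with a short bent end. Lies on the tray floor by the tray's far (+x) wall, beyond the tips of the leaves. Leave it.
- bottle: Bystander: amber jar with black cap, 66 mm across, 130 mm high, upright on the bench behind the jamb block. Origin: centre of the underside. Leave it.
- beaker: Bystander: glass beaker 70 mm across, 80 mm high, upright on the bench behind the jamb block. Origin: centre of the underside. Leave it.
Mind the look-alikes: they are no part of the job. There is more than one size of the jamb; the one meant has the size given above.

How it is judged:
By the outcome, as a careful person would: the job done as asked, in the order asked, and still so for the second after the job is handed in, while the arm keeps its last pose, push and grip.
It also fails if it takes over 48 s, if anything falls off the work surface, if the arm or the gripper's body presses on something with over 40 N, if the wrist force passes 120 N, or if a joint passes its speed limit or range.

## Robot

A 6-joint arm with a two-finger parallel gripper is mounted at the origin on the work surface. World frame = base frame: x ahead of the robot, y to its left, z up, the work surface at z = 0. Lengths are in m, angles in degrees, forces in N, time in s.
With the tool pointing down it reaches from about 0.225 to 0.875 m from the base axis. Payload 3.4 kg.
Tool frame: the origin (TCP) lies at the very end of the fingers, on their centre line; the grasp point (between the pads) lies 19 mm behind it; z points along the fingers, y is the line along which they close (so a half turn about z gives the same grasp; the last joint's range is limited). The gripper opens to 85 mm and grips with 20 to 120 N. Pads are 22 mm wide; open, the fingers measure 114 mm over their backs; the gripper's body (76 mm by 85 mm) begins 54 mm behind the grasp point. The pads swing forward as they close: fully open they stand 13 mm farther back than shut.
Start: joints at [-6.933, 15.808, 86.224, -0, 77.962, -6.933], TCP at [0.575, -0, 0.231] pointing down, gripper open.
Joint ranges: [-165.64, 165.64], [-43.16, 119.46], [12.63, 154.43], [-67.54, 247.53], [6.08, 155.33], [-154.97, 154.97]. Speed limits (degrees/s): [147.25, 147.25, 180, 180, 180, 180].

## Interface

Orientations are given as [roll, pitch, yaw] about the fixed x, y, z axes, in that order (R = Rz(yaw) Ry(pitch) Rx(roll)).
In Python, from bench import robot gives the robot as it stands. The module is installed in compiled form; this text tells all that it offers.
- The arm moves only by the shell command python3 -m jog 'ROWS'. ROWS is JSON, a list of rows, each a list of 3 entries, a list of its own where there are three numbers: the finger opening in m, from 0 to 0.0854, then the shift along the tool's x, y, z in m, then the turn about the tool's z in rad. A call has 1 to 20 rows; each row is the pose to reach, as a shift and turn from the pose commanded when the call began, along the tool's axes at that moment; what a row does not reach only later rows make up. A row lasts 1/10 s, in which the tool goes at most 50 mm and 8.59 degrees, less where a joint would pass 70% of its speed; a pose out of reach is approached as far as the arm can. A call with a gripper value outside its range is refused whole. The fingers move at their own pace and stop on an object; the grip force is fixed at half the most. Time passes only in rows, so rows that repeat a pose let the fingers close. It gives the time, the measured TCP pose, the force, the opening and the grip force at its end, in the units of the state.
- robot.read_state(): the state, without advancing time (a new reading comes with each control period).
- robot.get_image(name): name is "scene" or "side" or "wrist"; returns a dict with "color" (400x640x3 uint8, blue, green, red), "vertical_fov" (degrees; the focal length in pixels is half the picture's height over the tangent of half this angle, whatever the lens; pixels are square), "cx", "cy" (the principal point, pixels), "position" and "attitude" of the camera in the world; the wrist camera has in their place "mount" (4x4, takes a point from camera to tool coordinates, whose origin is the TCP and whose axes are the flange's). Camera axes: x right, y down, z forward; pixel columns grow to the right and rows downward; lengths in m; the calibration is good to about 2 mm. A picture is of the moment at which its call begins: read the wrist's pose just before it. There is no depth.
- robot.sign_off(): hands the job in; it is judged then, once.
The state is a dict: "t": time; "q": joint angles; "joint_velocities": joint speeds; "tau": joint torques, N m; "eef_pos": TCP position; "eef_rot": TCP orientation; "ft_force": force on the tool from outside, world axes, zero at the start; "torque": the same for the moment, N m; "opening": opening from 0.0 (shut) to 1.0 (fully open); "grasp_force": force on a finger pad.
Only numpy, scipy, OpenCV 4.12 (cv2) and the standard library are available. Lean on these libraries where they do the work, as an engineer would, in place of code of your own. Each camera call takes 0.05 s, during which the arm holds its last target. There are 200 camera calls.

## Working session

There is one attempt and no reset: what is moved stays moved. The work goes in short steps, Python scripts to look and compute and a shell command to move; the robot and the scene stay as the last step left them, time stands still between calls to the robot, and variables do not carry over. Pictures are saved under pics/ and viewed, at most 10 in all, crops included, and the job is handed in when it is done.

```bash
mkdir -p pics; cat > h.py <<'E'
import numpy as np, cv2
from scipy.spatial.transform import Rotation as R
from bench import robot
def K(im):
    f=200/np.tan(np.radians(im["vertical_fov"])/2); return f,im["cx"],im["cy"]
def pose(im,st=None):
    if "mount" in im:
        M=np.array(im["mount"]); T=np.eye(4); T[:3,:3]=R.from_euler("xyz",st["eef_rot"],degrees=True).as_matrix(); T[:3,3]=st["eef_pos"]
        W=T@M; return W[:3,:3],W[:3,3]
    a=np.array(im["attitude"])
    Rm=a if a.shape==(3,3) else R.from_euler("xyz",a,degrees=True).as_matrix()
    return Rm,np.array(im["position"])
def ray(im,uv,z,st=None):
    f,cx,cy=K(im); Rm,p=pose(im,st); d=Rm@np.array([(uv[0]-cx)/f,(uv[1]-cy)/f,1]); return p+d*(z-p[2])/d[2]
def proj(im,P,st=None):
    f,cx,cy=K(im); Rm,p=pose(im,st); c=Rm.T@(np.array(P)-p); return np.array([cx+f*c[0]/c[2],cy+f*c[1]/c[2]])
def snap(n):
    st=robot.read_state(); im=robot.get_image(n); return st,im
E
python3 - <<'E'
from h import *
import pickle
for n in ["scene","side","wrist"]:
    st,im=snap(n); cv2.imwrite(f"pics/{n}0.png",im["color"]); pickle.dump((st,im),open(n+"0.pkl","wb"))
    print(n,{k:v for k,v in im.items() if k!="color"})
print(st)
a=[cv2.imread(f"pics/{n}0.png") for n in ["scene","side"]]
E
```

```text
scene {'vertical_fov': 47.575453167691116, 'cx': 320.85658060189235, 'cy': 192.95472914738477, 'position': array([1.240691  , 0.29296936, 0.94080676]), 'attitude': array([-137.85593893,   -0.43667359,  113.21821962])}
side {'vertical_fov': 51.120160115628266, 'cx': 326.26011265533566, 'cy': 196.03082118453858, 'position': array([ 0.02664844, -0.47467061,  0.60676119]), 'attitude': array([-1.25763979e+02, -9.45884923e-02, -4.73292826e+01])}
wrist {'vertical_fov': 64.31893728068847, 'cx': 319.08477315796557, 'cy': 199.60622790634207, 'mount': array([[-1.42292333e-03, -9.62031906e-01, -2.72933300e-01,
         6.80949225e-02],
       [ 9.99998985e-01, -1.34922197e-03, -4.57720990e-04,
         3.15596018e-04],
       [ 7.20945920e-05, -2.72933674e-01,  9.62032850e-01,
        -1.42597447e-01],
       [ 0.00000000e+00,  0.00000000e+00,  0.00000000e+00,
         1.00000000e+00]])}
{'t': 0.1, 'q': array([-6.93259331e+00,  1.58443243e+01,  8.62876615e+01, -2.92176213e-04,
        7.79614071e+01, -6.93309325e+00]), 'joint_velocities': array([ 0.01482668, -0.05062843, -0.15167306, -0.08814269,  0.08479025,
       -0.03878517]), 'tau': array([ 1.55745878e-03, -4.17697620e+01, -2.46405226e+01, -1.74112388e-04,
        5.80947395e-03,  2.85749664e-07]), 'eef_pos': array([5.74537355e-01, 5.09999873e-05, 2.30525082e-01]), 'eef_rot': array([-1.79907256e+02, -1.09899095e-02,  9.00005522e+01]), 'ft_force': array([-1.15424186,  0.03215339, -0.85019968]), 'torque': array([-0.06956741, -0.02938175, -0.05808256]), 'grasp_force': 0.0, 'opening': 0.9997980700878011}
```

View pics/scene0.png

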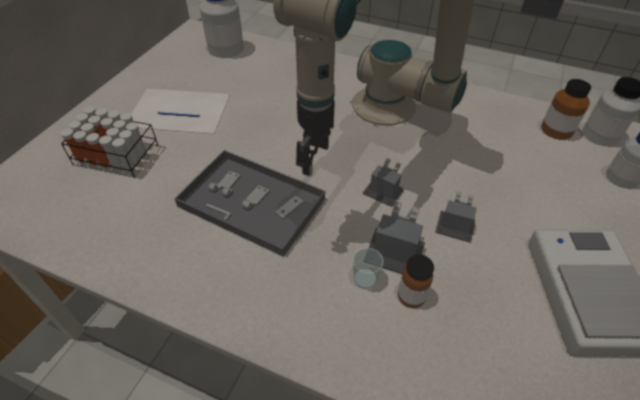

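View pics/side0.png

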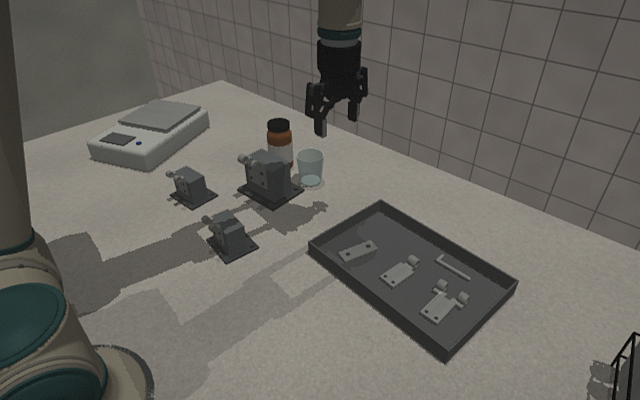

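The scene view shows the tray with three candidates: the twin leaf at (227,182), a part with one knuckle at (257,195) and the strap at (290,207), with the pin at (217,211). In the side view they are at (443,303), (400,270) and (357,251). There are three jamb blocks: a large one at scene (398,240) and smaller ones at (385,180) and (460,213). I choose the middle leaf and the large block, and check both in close crops.

```bash
python3 - <<'E'
import cv2,numpy as np
s=cv2.imread("pics/side0.png"); c=cv2.imread("pics/scene0.png")
a=cv2.resize(s[225:325,330:480],(800,533),interpolation=3)   # x5.333
b=cv2.resize(s[135:215,220:320],(500,400),interpolation=3) # x5
d=cv2.resize(c[195:275,360:435],(375,400),interpolation=3) # x5
e=cv2.resize(c[165:235,205:310],(420,280),interpolation=3)
cv2.imwrite("pics/c1.png",a)
o=np.zeros((400,880,3),np.uint8);o[:,:500]=b;o[:,505:880]=d
cv2.imwrite("pics/c2.png",cv2.resize(o,(792,360),interpolation=3)) # x4.5
E
```

```text
(no output)
```

View pics/c1.png

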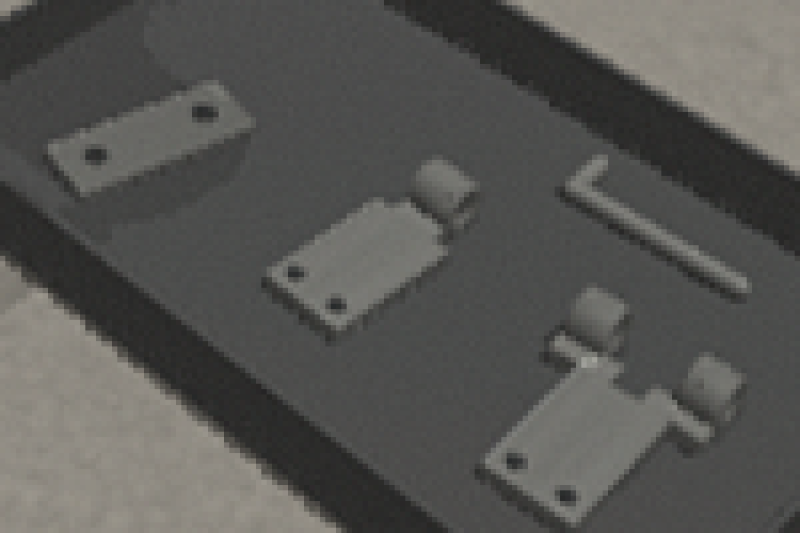

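View pics/c2.png

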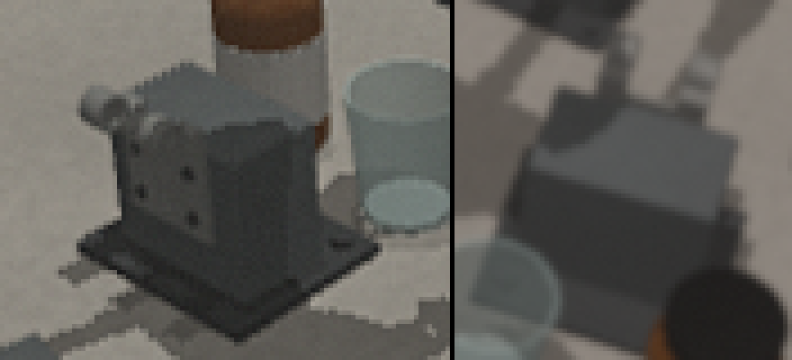

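Crop c1 confirms the middle part is the leaf: one knuckle at (440,190), plate corners at (266,272), (338,325), (445,250) and (370,203). Crop c2 shows the large jamb with knuckles at (97,105) and (150,130), and its block top in both views.

```bash
python3 - <<'E'
from h import *
import pickle
_,S=pickle.load(open("side0.pkl","rb"));_,C=pickle.load(open("scene0.pkl","rb"))
P=[ray(S,(330+x/5.333,225+y/5.333),.012) for x,y in [(266,272),(338,325),(445,250),(370,203)]]
for p in P: print("leaf",p.round(4))
print("sides",[np.linalg.norm(P[i]-P[(i+1)%4]).round(4) for i in range(4)],"ctr",np.mean(P,0).round(4))
Q=[ray(C,(360+(x-454.5)/4.5,195+y/4.5),.095) for x,y in [(558,92),(736,140),(712,218),(530,165)]]
for p in Q: print("top scene",p.round(4))
print("sides",[np.linalg.norm(Q[i]-Q[(i+1)%4]).round(4) for i in range(4)])
for x,y in [(188,65),(115,130),(215,150),(305,122)]: print("top side",ray(S,(220+x/4.5,135+y/4.5),.095).round(4))
for x,y in [(80,243),(238,332),(378,248)]: print("foot side",ray(S,(220+x/4.5,135+y/4.5),.008).round(4))
for x,y in [(97,105),(150,128)]: print("kn side",ray(S,(220+x/4.5,135+y/4.5),.11).round(4))
for x,y in [(620,45),(695,75)]: print("kn sc",ray(C,(360+(x-454.5)/4.5,195+y/4.5),.11).round(4))
E
```

```text
leaf [ 0.511  -0.1698  0.012 ]
leaf [ 0.5079 -0.2035  0.012 ]
leaf [ 0.5641 -0.2112  0.012 ]
leaf [ 0.5655 -0.1773  0.012 ]
sides [np.float64(0.0339), np.float64(0.0567), np.float64(0.0339), np.float64(0.055)] ctr [ 0.5371 -0.1905  0.012 ]
top scene [0.5419 0.1631 0.095 ]
top scene [0.5355 0.259  0.095 ]
top scene [0.5896 0.2607 0.095 ]
top scene [0.5945 0.165  0.095 ]
sides [np.float64(0.0961), np.float64(0.0541), np.float64(0.0958), np.float64(0.0526)]
top side [0.5863 0.2572 0.095 ]
top side [0.5159 0.2323 0.095 ]
top side [0.5384 0.1792 0.095 ]
top side [0.5886 0.1657 0.095 ]
foot side [0.51   0.2712 0.008 ]
foot side [0.5157 0.1453 0.008 ]
foot side [0.6194 0.146  0.008 ]
kn side [0.5108 0.238  0.11  ]
kn side [0.5148 0.2002 0.11  ]
kn sc [0.5098 0.1859 0.11  ]
kn sc [0.5141 0.2285 0.11  ]
```

```bash
python3 -m jog '[[0.085,[-0.05,-0.01,0.01],0.14],[0.085,[-0.1,-0.02,0.02],0.28],[0.085,[-0.15,-0.03,0.03],0.42],[0.085,[-0.19,-0.037,0.04],0.56],[0.085,[-0.19,-0.037,0.04],0.7],[0.085,[-0.19,-0.037,0.04],0.84],[0.085,[-0.19,-0.037,0.04],0.98],[0.085,[-0.19,-0.037,0.04],1.12],[0.085,[-0.19,-0.037,0.04],1.26],[0.085,[-0.19,-0.037,0.04],1.4],[0.085,[-0.19,-0.037,0.04],1.54],[0.085,[-0.19,-0.037,0.04],1.68],[0.085,[-0.19,-0.037,0.04],1.71],[0.085,[-0.19,-0.037,0.04],1.71],[0.085,[-0.19,-0.037,0.04],1.71],[0.085,[-0.19,-0.037,0.04],1.71]]'
python3 - <<'E'
from h import *
import pickle
st,im=snap("wrist"); pickle.dump((st,im),open("w1.pkl","wb")); cv2.imwrite("pics/w1.png",im["color"]); print(st["eef_pos"],st["eef_rot"],st["q"])
E
```

```text
t: 1.75
eef_pos: [0.538, -0.19, 0.1913]
eef_rot: [-180.0, 0.0, -7.9]
ft_force: [0.2, -0.1, 0.7]
opening: 0.994
grasp_force: 0.0
[ 0.53799566 -0.18998799  0.1912605 ] [-1.79997108e+02  2.88192993e-03 -7.90746620e+00] [-2.64378673e+01  1.68593101e+01  9.05575126e+01  1.91383659e-03
  7.25868289e+01  7.14690262e+01]
```

View pics/w1.png

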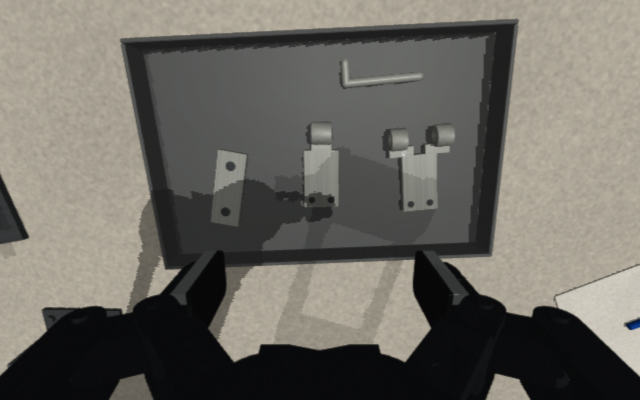

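The wrist view shows the leaf in the middle: plate about (304,151)–(339,206), knuckle at (320,133), with the strap to its left and the twin leaf to its right.

```bash
python3 - <<'E'
from h import *
import pickle
st,im=pickle.load(open("w1.pkl","rb"))
P=[ray(im,p,.012,st) for p in [(304.5,151),(303,206),(339,206),(337.5,151)]]
for p in P: print(p.round(4))
print([np.linalg.norm(P[i]-P[(i+1)%4]).round(4) for i in range(4)],np.mean(P,0).round(4))
f=(P[0]+P[3])/2-(P[1]+P[2])/2; print("yaw",np.degrees(np.arctan2(f[1],f[0])), "kn", ray(im,(320,124),.024,st).round(4))
cv2.imwrite("pics/w1c.png",cv2.resize(im["color"][110:220,280:360],(560,770)[::1],interpolation=3)[:600])
c=im["color"][105:215,270:370]; cv2.imwrite("pics/w1c.png",cv2.resize(c,None,fx=5.4,fy=5.4,interpolation=3))
E
```

```text
[ 0.5689 -0.1804  0.012 ]
[ 0.5118 -0.1701  0.012 ]
[ 0.5065 -0.2078  0.012 ]
[ 0.5642 -0.2134  0.012 ]
[np.float64(0.058), np.float64(0.0381), np.float64(0.058), np.float64(0.0333)] [ 0.5378 -0.1929  0.012 ]
yaw -7.894803680835291 kn [ 0.5935 -0.1996  0.024 ]
```

View pics/w1c.png

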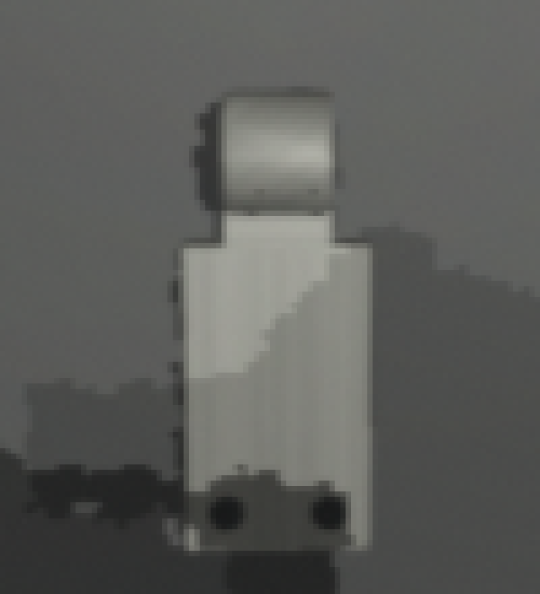

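```bash
python3 -m jog '[[0.055,[0,0.0025,0.04],0],[0.055,[0,0.0025,0.08],0],[0.055,[0,0.0025,0.12],0],[0.055,[0,0.0025,0.155],0],[0.055,[0,0.0025,0.17],0],[0.055,[0,0.0025,0.178],0],[0.055,[0,0.0025,0.183],0],[0.055,[0,0.0025,0.183],0],[0.055,[0,0.0025,0.183],0]]'
python3 - <<'E'
from h import *
st,im=snap("wrist"); cv2.imwrite("pics/w2.png",im["color"]); print(st["eef_pos"],st["ft_force"])
E
```

```text
t: 2.7
eef_pos: [0.5385, -0.1929, 0.0093]
eef_rot: [180.0, -0.1, -8.0]
ft_force: [0.3, -0.3, -0.2]
opening: 0.649
grasp_force: 0.0
[ 0.53853097 -0.19288787  0.00934742] [ 0.25033383 -0.26133765 -0.21863882]
```

View pics/w2.png

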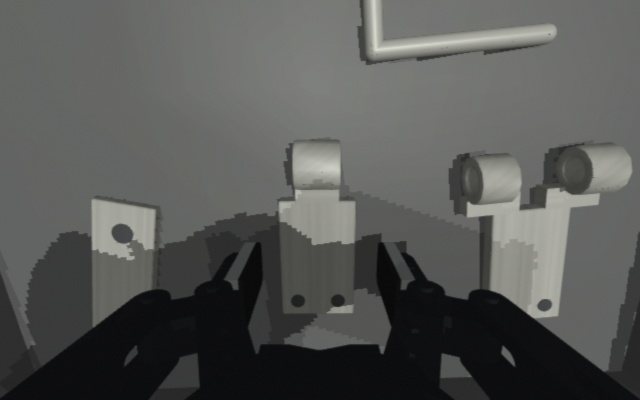

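The leaf sits centred between the fingers (plate rows 200–313, columns 279–355). I go down a little and close.

```bash
python3 -m jog '[[0.055,[0,0,0.002],0],[0.055,[0,0,0.003],0],[0.055,[0,0,0.003],0],[0.03,[0,0,0.003],0],[0.03,[0,0,0.003],0],[0.02,[0,0,0.003],0],[0.02,[0,0,0.003],0],[0.02,[0,0,0.003],0],[0.02,[0,0,0.003],0],[0.02,[0,0,0.003],0],[0.02,[0,0,0.003],0],[0.02,[0,0,0.003],0]]'
```

```text
t: 3.95
eef_pos: [0.5379, -0.1926, 0.0058]
eef_rot: [180.0, -0.0, -8.0]
ft_force: [-0.4, 0.2, 5.4]
opening: 0.397
grasp_force: 60.0
```

```bash
python3 -m jog '[[0.02,[0,0,-0.005],0],[0.02,[0,0,-0.015],0],[0.02,[0,0,-0.04],0],[0.02,[0,0,-0.08],0],[0.02,[0,0,-0.12],0],[0.02,[0,0,-0.16],0],[0.02,[0,0,-0.19],0],[0.02,[0,0,-0.2],0],[0.02,[0,0,-0.2],0],[0.02,[0,0,-0.2],0]]'
python3 - <<'E'
from h import *
import pickle
st,im=snap("wrist"); pickle.dump((st,im),open("w3.pkl","wb"));cv2.imwrite("pics/w3.png",im["color"]); print(st["eef_pos"],st["ft_force"],st["torque"])
E
```

```text
t: 4.95
eef_pos: [0.5367, -0.192, 0.2037]
eef_rot: [-179.9, 0.2, -8.0]
ft_force: [-0.5, 0.5, -1.2]
opening: 0.392
grasp_force: 60.0
[ 0.53666299 -0.19198822  0.20370145] [-0.51131325  0.45665304 -1.24263371] [-0.01970251 -0.02717065 -0.02383436]
```

View pics/w3.png

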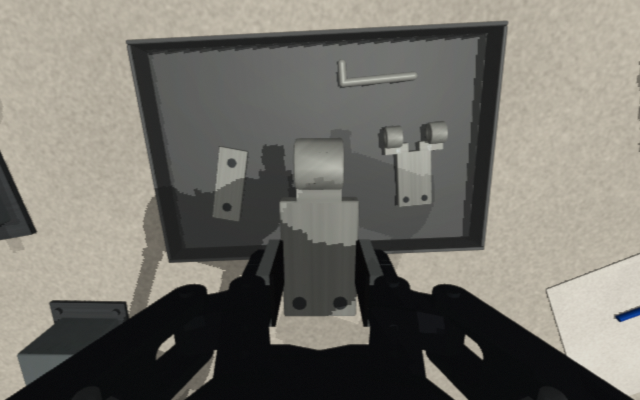

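The leaf is held and level: plate corners about (280,201), (358,201), (356,316) and (284,316), knuckle (295–344,139–189). I fit its pose in the tool frame.

```bash
cat > fit.py <<'E'
from h import *
import pickle,sys
from scipy.optimize import least_squares
st,im=pickle.load(open(sys.argv[1],"rb")); M=np.array(im["mount"]); f,cx,cy=K(im)
g=cv2.cvtColor(im["color"],cv2.COLOR_BGR2GRAY)
px=np.float32([(279.5,201.5),(358.5,200.5),(356,317),(284,315),(297,190),(343,190)])
p2=cv2.cornerSubPix(g,px.copy().reshape(-1,1,2),(4,4),(-1,-1),(3,50,.01)).reshape(-1,2); print(p2.round(1).tolist())
mod=np.array([(30,18,8),(30,-18,8),(-30,-18,8),(-30,18,8),(36,10,8),(36,-10,8)])/1000
flip=np.diag([1,-1,-1.])  # leaf z up, tool z down
def pr(q):
    Rl=flip@R.from_euler("zyx",[q[3],q[4] if len(q)>4 else 0,0]).as_matrix()
    P=(Rl@mod.T).T+q[:3]; c=(P-M[:3,3])@M[:3,:3]; return np.c_[cx+f*c[:,0]/c[:,2],cy+f*c[:,1]/c[:,2]]
u=slice(0,4)
for n in (4,5):
  for pts in (px,p2):
    s=least_squares(lambda q:(pr(q)-pts)[u].ravel(),[0]*n); q=s.x
    print("xyz mm",(q[:3]*1e3).round(2),"yaw,pitch deg",np.degrees(q[3:]).round(2),"rms",np.sqrt(np.mean(s.fun**2)).round(2))
# row with z fixed at tool z=+1.8mm
s=least_squares(lambda q:(pr(np.r_[q[:2],.0018,q[2:]])-px)[u].ravel(),[0]*3);print("zfix",s.x[:2]*1e3,np.degrees(s.x[2]),np.sqrt(np.mean(s.fun**2)))
E
python3 fit.py w3.pkl
```

```text
[[279.3999938964844, 201.39999389648438], [357.6000061035156, 200.6999969482422], [356.0, 317.0], [284.0, 315.0], [295.79998779296875, 188.6999969482422], [341.20001220703125, 189.1999969482422]]
xyz mm [-0.09  1.18  3.11] yaw,pitch deg [0.22] rms 0.66
xyz mm [-0.25  1.06  3.41] yaw,pitch deg [0.36] rms 0.77
xyz mm [-0.51  1.18  3.87] yaw,pitch deg [0.22 0.95] rms 0.63
xyz mm [-0.99  1.06  4.73] yaw,pitch deg [0.35 1.66] rms 0.68
zfix [0.50824396 1.17718327] 0.21914455026791857 0.80720302215804
```

```bash
python3 -m jog '[[0.02,[-0.01,-0.02,0],-0.02],[0.02,[-0.025,-0.05,0],-0.04],[0.02,[-0.04,-0.085,0],-0.06],[0.02,[-0.058,-0.12,0],-0.08],[0.02,[-0.076,-0.155,0],-0.1],[0.02,[-0.094,-0.19,0],-0.12],[0.02,[-0.112,-0.225,0],-0.14],[0.02,[-0.13,-0.26,0],-0.16],[0.02,[-0.145,-0.295,0],-0.18],[0.02,[-0.16,-0.325,0.01],-0.192],[0.02,[-0.172,-0.35,0.02],-0.192],[0.02,[-0.178,-0.366,0.025],-0.192],[0.02,[-0.181,-0.374,0.03],-0.192],[0.02,[-0.181,-0.374,0.03],-0.192],[0.02,[-0.181,-0.374,0.03],-0.192],[0.02,[-0.181,-0.374,0.03],-0.192]]'
python3 - <<'E'
from h import *
import pickle
st,im=snap("wrist"); pickle.dump((st,im),open("w4.pkl","wb"));cv2.imwrite("pics/w4.png",cv2.resize(im["color"],(800,500),interpolation=3)); print(st["eef_pos"],st["eef_rot"])
E
```

```text
t: 6.6
eef_pos: [0.4107, 0.2023, 0.1754]
eef_rot: [180.0, -0.0, 3.0]
ft_force: [-0.7, 0.4, -0.4]
opening: 0.395
grasp_force: 60.0
[0.41065633 0.20229838 0.17538921] [ 1.79975681e+02 -1.77626752e-02  2.97651363e+00]
```

View pics/w4.png

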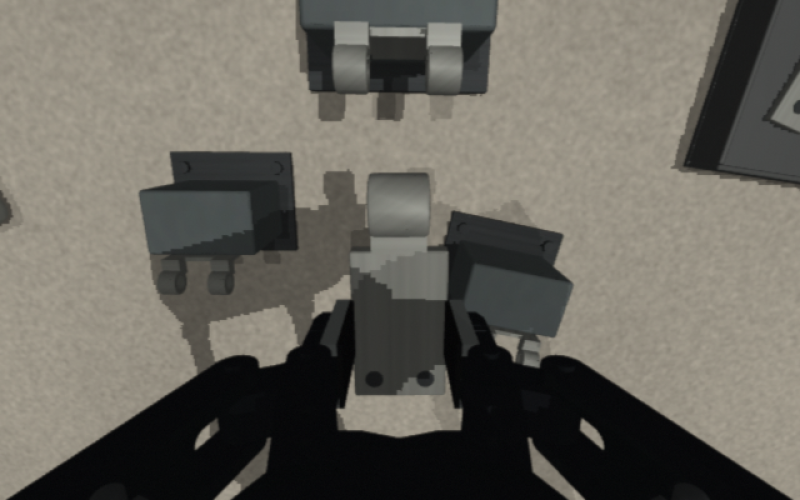

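The large jamb is at the top: its knuckles are at (350,68) and (444,68) in this 1.25x picture, with the gap at 369–427. The leaf knuckle is at (367–430,173–237), already aligned sideways and in yaw. I measure the edges to get the remaining shift.

```bash
cat > m.py <<'E'
from h import *
import pickle,sys
st,im=pickle.load(open("w4.pkl","rb")); M=np.array(im["mount"]); f,cx,cy=K(im)
g=cv2.GaussianBlur(cv2.cvtColor(im["color"],cv2.COLOR_BGR2GRAY).astype(float),(3,3),0)
def er(c0,c1,r0,r1):
    p=g[r0:r1,c0:c1].mean(1); d=abs(np.diff(p)); k=d.argmax(); s=slice(max(k-1,0),k+2); return r0+.5+(np.arange(len(d))[s]*d[s]).sum()/d[s].sum()
def ec(r0,r1,c0,c1):
    p=g[r0:r1,c0:c1].mean(0); d=abs(np.diff(p)); k=d.argmax(); s=slice(max(k-1,0),k+2); return c0+.5+(np.arange(len(d))[s]*d[s]).sum()/d[s].sum()
rl,rr=er(270,293,68,82),er(345,366,68,82)
cols=[ec(48,68,260,274),ec(48,68,288,302),ec(48,68,335,348),ec(48,68,362,376)]
lf=er(300,338,132,146); lc=[ec(150,180,288,300),ec(150,180,337,350)]
print("jamb near rows",rl,rr,"cols",cols,"leaf far row",lf,"cols",lc)
def ax(row,ztool,near):   # axis x in tool at given tool z; line tangent to r=11mm
    d=M[:3,:3]@np.array([0,(row-cy)/f,1]); o=M[:3,3]; d=np.array([d[0],d[2]]); o=np.array([o[0],o[2]]); d/=np.linalg.norm(d)
    n=np.array([d[1],-d[0]]);  n*=np.sign(n[0])*(1 if near else -1)
    p=o+n*.011; return p[0]+d[0]*(ztool-p[1])/d[1]
zt=st["eef_pos"][2]-.11
for r in (rl,rr,(rl+rr)/2): print("jamb axis tool x",ax(r,zt,True))
for z in (-.0092,-.008): print("leaf axis tool x",ax(lf,z,False))
def yy(c,row,z):
    d=M[:3,:3]@np.array([(c-cx)/f,(row-cy)/f,1]); return (M[:3,3]+d*(z-M[2,3])/d[2])[1]
print("jamb knuckle y at z top-ish",[round(yy(c,57,zt-.008)*1e3,2) for c in cols]," leaf y",[round(yy(c,165,-.0092-.008)*1e3,2) for c in lc])
E
python3 m.py
```

```text
jamb near rows 74.81036451889217 76.26115194844427 cols [np.float64(265.61588574932296), np.float64(295.3561888138423), np.float64(342.52463363175), np.float64(369.39107103341445)] leaf far row 137.55550509155233 cols [np.float64(293.32966832705625), np.float64(344.7550274223035)]
jamb axis tool x 0.10083235941478157
jamb axis tool x 0.09999735034197062
jamb axis tool x 0.10041507670212199
leaf axis tool x 0.047233422085939045
leaf axis tool x 0.04713225229565125
jamb knuckle y at z top-ish [np.float64(-29.83), np.float64(-12.58), np.float64(14.76), np.float64(30.34)]  leaf y [np.float64(-9.12), np.float64(11.33)]
```

```bash
python3 -m jog '[[0.02,[0.02,-0.001,0],0.015],[0.02,[0.04,-0.001,0],0.015],[0.02,[0.05,-0.001,0],0.015],[0.02,[0.053,-0.001,0],0.015],[0.02,[0.053,-0.001,0.01],0.015],[0.02,[0.053,-0.001,0.02],0.015],[0.02,[0.053,-0.001,0.03],0.015],[0.02,[0.053,-0.001,0.035],0.015],[0.02,[0.053,-0.001,0.035],0.015],[0.02,[0.053,-0.001,0.035],0.015]]'
cat > m2.py <<'E'
from m import *
E
python3 - <<'E'
from h import *
import pickle
st,im=snap("wrist"); pickle.dump((st,im),open("w5.pkl","wb")); print(st["eef_pos"],st["eef_rot"])
M=np.array(im["mount"]); f,cx,cy=K(im)
# where the fixed knuckle edges should be in this picture (tool coords), then gradients there
zt=st["eef_pos"][2]-.11; print("jamb z in tool",zt)
g=cv2.cvtColor(im["color"],cv2.COLOR_BGR2GRAY)
def pj(p):
    c=(np.array(p)-M[:3,3])@M[:3,:3]; return cx+f*c[0]/c[2],cy+f*c[1]/c[2]
for y in (-.030,-.014,.014,.030): print("top of knuckle",y,np.round(pj((.0472,y,zt-.011)),1), "leaf face",np.round(pj((.0472+.017,y,zt)),1))
for y in (-.01,.01): print("leaf kn",np.round(pj((.0472,y,-.0092-.011)),1))
for y in (-.05,.05): print("block front top edge",np.round(pj((.0472+.021,y,zt+.015)),1))
E
```

```text
t: 7.65
eef_pos: [0.4631, 0.2069, 0.1402]
eef_rot: [180.0, 0.0, 2.2]
ft_force: [0.2, -1.0, -1.7]
opening: 0.395
grasp_force: 60.0
[0.46308707 0.20687659 0.14022629] [1.79998572e+02 6.33180573e-03 2.17227780e+00]
jamb z in tool 0.030226290560322708
top of knuckle -0.03 [257.9 155. ] leaf face [260.  119.9]
top of knuckle -0.014 [289.4 154.9] leaf face [290.4 119.8]
top of knuckle 0.014 [344.4 154.9] leaf face [343.5 119.7]
top of knuckle 0.03 [375.9 154.8] leaf face [373.9 119.7]
leaf kn [290.5 168.9]
leaf kn [341.9 168.9]
block front top edge [229.3 111.8]
block front top edge [405.  111.6]
```

```bash
python3 - <<'E'
from h import *
import pickle
st,im=pickle.load(open("w5.pkl","rb"))
g=cv2.GaussianBlur(cv2.cvtColor(im["color"],cv2.COLOR_BGR2GRAY),(3,3),0).astype(int)
def pk(d,o):
    i=np.argsort(-abs(d))[:4]; return [(o+int(k),int(d[k])) for k in sorted(i)]
for a,b in [(234,244),(244,254),(382,390),(390,400)]: print("block edge",a,pk(np.diff(g[95:130,a:b].mean(1)),95))
for a,b in [(262,272),(272,284),(350,360),(360,372)]: print("kn near",a,pk(np.diff(g[150:215,a:b].mean(1)),150))
for r0,r1 in [(150,156),(158,164),(166,172)]: print("cols",r0,pk(np.diff(g[r0:r1,245:318].mean(0)),245),pk(np.diff(g[r0:r1,318:390].mean(0)),318))
E
```

```text
block edge 234 [(110, 8), (117, 12), (118, 21), (119, 12)]
block edge 244 [(108, -10), (109, -12), (110, -8), (118, 9)]
block edge 382 [(106, -7), (107, -8), (108, -11), (109, -9)]
block edge 390 [(105, -7), (108, -10), (110, 13), (111, 10)]
kn near 262 [(165, -4), (166, -7), (167, -6), (171, 5)]
kn near 272 [(154, -8), (155, -12), (156, -8), (171, 8)]
kn near 350 [(170, 18), (171, 18), (196, -23), (197, -16)]
kn near 360 [(167, -5), (170, 18), (171, 18), (172, 7)]
cols 150 [(251, -21), (282, -20), (293, 21), (294, 18)] [(343, -19), (344, -19), (347, 25), (348, 23)]
cols 158 [(261, -16), (278, -14), (293, 22), (294, 18)] [(342, -16), (343, -23), (344, -21), (347, 20)]
cols 166 [(258, -10), (293, 21), (294, 21), (295, 10)] [(342, -16), (345, -15), (375, 16), (376, 13)]
```

```bash
python3 -m jog '[[0.02,[0,0,0.008],0],[0.02,[0,0,0.016],0],[0.02,[0,0,0.024],0],[0.02,[0,0,0.03],0],[0.02,[0,0,0.035],0],[0.02,[0,0,0.038],0],[0.02,[0,0,0.0394],0],[0.02,[0,0,0.0394],0],[0.02,[0,0,0.0394],0]]'
python3 - <<'E'
from h import *
import pickle
st,im=snap("wrist"); s2,sd=snap("side"); pickle.dump((st,im,sd),open("w6.pkl","wb")); print(st["eef_pos"],st["eef_rot"],st["ft_force"])
a=cv2.resize(im["color"][90:210,230:410],(800,533),interpolation=3)[:, :]   # 4.444
u,v=proj(sd,(.515,.209,.11)).astype(int); print(u,v)
b=cv2.resize(sd["color"][v-40:v+40,u-50:u+50],(400,320),interpolation=3) #x4
a=cv2.resize(im["color"][90:210,230:410],(400,267),interpolation=3) 
w=cv2.resize(im["color"][95:205,235:405],(800,518)) if 0 else cv2.resize(im["color"][95:205,240:400],(436,300),interpolation=3)
o=np.zeros((600,800,3),np.uint8); o[:275,:400]=cv2.resize(im["color"][90:200,240:400],(400,275),interpolation=3)
A=cv2.resize(im["color"][95:195,240:400],(800,500),interpolation=3)[:,:]
o=np.zeros((600,800,3),np.uint8)
o[:320,:512]=cv2.resize(im["color"][100:200,240:400],(512,320),interpolation=3) #x3.2
o[280:600,400:800][40:]=b[:280]; 
cv2.imwrite("pics/w6.png",o)
E
```

```text
t: 8.6
eef_pos: [0.4634, 0.2069, 0.1011]
eef_rot: [-180.0, -0.0, 2.2]
ft_force: [0.3, -0.1, -0.3]
opening: 0.395
grasp_force: 60.0
[0.46343789 0.20686403 0.10112928] [-1.79992703e+02 -3.66712361e-02  2.16506897e+00] [ 0.25237227 -0.14420301 -0.33506736]
250 162
```

View pics/w6.png

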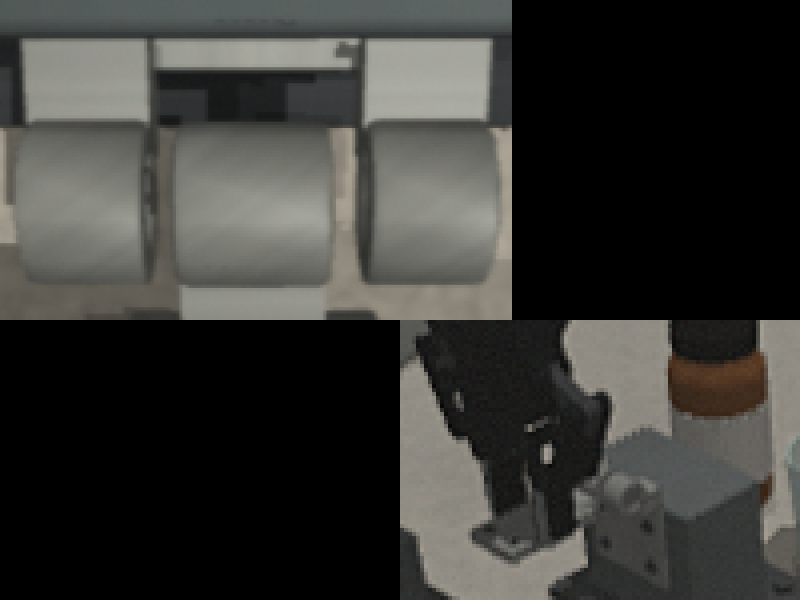

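Final-place view: the leaf knuckle (cols 175–332) sits between the fixed knuckles (18–143 and 372–498) with front and back edges flush, and needs about 0.5 mm to the right. The side crop shows the leaf level. I check its height against the side view.

```bash
python3 - <<'E'
from h import *
import pickle
st,im,sd=pickle.load(open("w6.pkl","rb"))
T=R.from_euler("xyz",st["eef_rot"],degrees=True).as_matrix(); p=st["eef_pos"]
W=lambda v:p+T@np.array(v)
for n,v,m in [("plate back-left top",(-.03,-.018,-.0062),(218.3,175)),("back-right top",(-.03,.018,-.0062),None),("back-right bottom",(-.03,.018,.0018),(228.75,182.5)),("block front-right top",(.0472+.021,.05,p[2]-.095),(272.5,171.5))]:
    print(n,proj(sd,W(v)).round(1),"seen",m)
a=proj(sd,W((0,0,0)));b=proj(sd,W((0,0,-.01)));print("px per 10mm z",b-a)
g=cv2.cvtColor(im["color"],cv2.COLOR_BGR2GRAY).astype(float)
def e(a,b,r0,r1):
    d=abs(np.diff(cv2.GaussianBlur(g,(3,3),0)[r0:r1,a:b].mean(1)));k=d.argmax();s=slice(max(k-1,0),k+2);return r0+.5+(np.arange(len(d))[s]*d[s]).sum()/d[s].sum()
for a,b in [(250,282),(298,340),(360,392)]: print("far,near rows",e(a,b,134,142),e(a,b,184,193))
E
```

```text
plate back-left top [217.4 175. ] seen (218.3, 175)
back-right top [227.8 180.9] seen None
back-right bottom [228.3 184. ] seen (228.75, 182.5)
block front-right top [271.9 172.3] seen (272.5, 171.5)
px per 10mm z [-0.57899878 -3.80272799]
far,near rows 136.73864915572233 188.7404433386112
far,near rows 137.7150777150777 189.4648318886987
far,near rows 136.6460681787315 188.5398678225045
```

```bash
python3 -m jog '[[0.02,[0.0003,0.0005,0],0],[0.02,[0.0003,0.0005,0],0],[0.02,[0.0003,0.0005,0],0],[0.02,[0.0003,0.0005,0],0],[0.02,[0.0003,0.0005,0],0]]' && python3 -c "
from bench import robot
s=robot.read_state();print(s['eef_pos'],s['ft_force'],robot.sign_off())"
```

```text
t: 9.2
eef_pos: [0.4636, 0.2063, 0.1009]
eef_rot: [180.0, -0.0, 2.2]
ft_force: [0.3, -0.8, -2.0]
opening: 0.393
grasp_force: 60.0
the job is handed in; nothing more can be done
[0.46355465 0.20631868 0.10093394] [ 0.29060144 -0.79168495 -2.02409032] None
```

I handed the job in at 9.2 s with the single-knuckle leaf still in the gripper, its knuckle between the jamb block's two; by the images the holes line up to about 1 mm, the leaf is level, and the force reading shows it is not pressing on the block.

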